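# Prime the bench dispenser

### The job

Prime the bench dispenser: lever its blue hinged cover open with the blade of the orange-handled spatula, press the red plunger inside fully down to its stop and let it come up again. The spatula's handle is sunk in its grey rest, so draw it out by the steel neck, lay it flat on the black mat, let go, and take it again by the orange handle before levering; when the cover is right back, past upright, leave the spatula lying flat on the mat. Leave the cover open, and do not disturb the amber bottle, the beaker or the tube rack.

Things in the scene. Friction and masses are not known exactly. Their poses are not given: they have to be found in the camera images.
- unit: bench dispenser: fixed cream box 212 (x) x 130 (y) x 95 mm high; origin at the centre of its underside, z up, its front (-x; dark display, two blue knobs) roughly faces the robot. In its frame (mm): flat front deck, top z 85, from x -106 to -55; behind it a well closed by the blue cover. Stands on the left or right of the bench, the mat on the other side; turned up to 0.25 rad
- well (a point): centre of the sunken well's floor, (3, 0, 30) mm in the unit's frame; its axes are the unit's. The well is 96 (x, from -45 to +51) x 100 (y) mm inside, its rim at z 95. The front rim wall (x -55 to -45) has the slot
- slot (a point): middle of the slot's outer mouth at its bottom edge, (-55, 0, 85) mm in the unit's frame. The slot, the only way in for the blade, is 44 wide (y -22 to +22) and 10.5 high, from the deck (z 85) up to the cover's underside (z 95.5); the wall is 10 mm thick
- guide (a point): centre of the deck between two grey guide bars, (-80, 0, 85) mm in the unit's frame. The bars, x -103 to -57, 12 wide, 14 high (top z 99), leave a straight channel 34 wide (y -17 to +17) that leads to the slot: the spatula fits in it, fingers do not
- hinge (a point): the middle of the cover's hinge line, at (53, 0, 95.5) mm in the unit's frame; the line runs along the unit's y
- cover (a joint): angle of the cover in rad: 0 closed (starts at 0 to 0.03), grows as its front edge rises and swings back about the hinge; 1.57 upright, 2.0 at its stop, leaning back. Stiff hinge: it stays wherever it is left; moving it takes about 1 N at its front edge
- cover_edge (a point): middle of the front (free) edge of the cover's underside, 102 mm from the hinge line, over the slot. The cover is a plain flat blue plate 100 (x -49 to +51 in the unit's frame when closed) x 110 x 6 mm, 60 g, lying on the rim, underside at z 95.5 mm
- plunger (a joint): travel of the plunger in m: 0 up, 0.015 down at its stop. A spring returns it: 3.6 N to start it moving, 8.1 N at the stop
- plunger_top (a point): centre of the top of the red plunger head, a disc 34 mm across and 8 mm thick inside the well, at (0, 0, 85) mm in the unit's frame when up, z 70 when down; it moves straight down
- mat: black rubber mat, fixed flat on the bench, 240 (x) x 170 (y) x 2 mm; origin at the centre of its underside
- rest: grey tool rest, fixed, 100 (x) x 56 (y) x 52 mm high, origin at the centre of its underside. A slot 24 wide along x, open at the top and the +x end, holds the spatula's handle on its floor (z 22), handle top 14 below the walls; it lifts straight up out. Stands far left or far right, the tube rack on the other side
- spatula: pry spatula 170 mm long, 70 g; origin on its flat underside, z up, +x to the blade's tip; undersides of handle, neck and blade lie in one plane (z 0); centre of mass near x 0. At the start the handle lies in the rest, blade along the rest's +x, the spatula's origin 47 to 53 mm along +x from the rest's origin, underside 22 mm above the bench
- spatula_handle (a point): centre of the spatula's orange handle, (-45, 0, 8) mm in its frame; the handle is 80 long (x -85 to -5) x 18 wide x 16 mm high
- spatula_neck (a point): middle of the part of the steel neck that sticks out beyond the rest, (22.5, 0, 6) mm in the spatula's frame; the neck is 45 long (x -5 to +40) x 10 wide x 12 mm high
- spatula_tip (a point): middle of the blade's front edge, (85, 0, 1.5) mm in the spatula's frame; the steel blade is 45 long (x +40 to +85) x 20 wide x 3 mm thick
- reagent: amber bottle, loose, 64 mm across, 140 mm high, origin at the centre of its underside; leave alone
- beaker: glass beaker, loose, 72 mm across, 90 mm high, origin at the centre of its underside; leave alone
- tube_rack: dark blue rack with eight capped tubes, loose, 130 x 66 x 76 mm high over the caps, origin at the centre of its underside; leave alone
There are look-alikes about, which are no part of the job. What is shaped like the spatula but purple is not meant.

How it is judged (in metres and radians):
On the way, in this order (a step that is already met when the one before it is completed fails the run):
1. the spatula, drawn out of its rest, lies flat on the mat, released (x of spatula_tip in the frame of mat between -0.125 and 0.125 m and y of spatula_tip in the frame of mat between -0.09 and 0.09 m and x of spatula_handle in the frame of mat between -0.125 and 0.125 m and y of spatula_handle in the frame of mat between -0.09 and 0.09 m and height (world z) of spatula_tip below 0.012 m and height (world z) of spatula_handle below 0.018 m and angle between spatula's own z axis and vertical below 0.15 rad and linear speed of spatula below 0.02 m/s and contact force between the fingers and spatula below 0.05 N), for 0.1 s.
2. the cover is levered up past 0.4 rad by the spatula, held by its handle (TCP within 50 mm of the handle's centre) (value of joint cover above 0.4 rad and contact force between spatula and unit above 0.1 N and contact force between the fingers and spatula above 1 N and distance between the grasp point and spatula_handle below 0.05 m), for 0.05 s.
3. the cover is open past upright (1.6 rad) (value of joint cover above 1.6 rad), for 0.05 s.
4. with the cover open, the plunger is pressed to its stop (within 1.5 mm) (value of joint plunger above 0.0135 m and value of joint cover above 1.6 rad), for 0.1 s.
At the end, for the whole second after the job is handed in: cover open past upright (over 1.6 rad); plunger up again (within 2 mm); spatula lying flat (0.15 rad), still and released, tip and handle centre over the mat (5 mm over its edge allowed); bottle, beaker and tube rack upright, within 20 mm of where they were (all of step 1 and value of joint cover above 1.6 rad and value of joint plunger below 0.002 m and distance of each of reagent, beaker, tube_rack from where it was at the start of the episode below 0.02 m and angle between each of reagent, beaker, tube_rack's own z axis and vertical below 0.1 rad); the robot touches nothing.
It fails at once if the bottle, the beaker or the tube rack is moved by more than 30 mm (distance of any of reagent, beaker, tube_rack from where it was at the start of the episode above 0.03 m).
It also fails if it takes over 72 s, if anything falls off the work surface, if the arm or the gripper's body presses on something with over 40 N, if the wrist force passes 120 N, or if a joint passes its speed limit or range.

### The arm

A 6-joint arm with a two-finger parallel gripper is mounted at the origin on the work surface. World frame = base frame: x ahead of the robot, y to its left, z up, the work surface at z = 0. Lengths are in m, angles in degrees, forces in N, time in s.
With the tool pointing down it reaches from about 0.25 to 0.775 m from the base axis. Payload 4 kg.
Tool frame: the origin (TCP) lies between the finger pads, 19 mm behind the fingertips; this is the grasp point; z points along the fingers, y is the line along which they close (so a half turn about z gives the same grasp; the last joint's range is limited). The gripper opens to 85 mm and grips with 20 to 120 N. Pads are 22 mm wide; open, the fingers measure 114 mm over their backs; the gripper's body (76 mm by 85 mm) begins 54 mm behind the grasp point. The pads swing forward as they close: fully open they stand 13 mm farther back than shut.
Start: joints at [-69.162, 4.996, 78.535, -0, 96.463, -5.907], TCP at [0.248, -0.491, 0.25] pointing down, gripper open.
Joint ranges: [-177.83, 177.83], [-43.37, 116.18], [15.69, 146.23], [-61.86, 241.86], [9.47, 152.12], [-147.06, 147.06]. Speed limits (degrees/s): [159.86, 159.86, 180, 180, 180, 180].

### API

Orientations are given as [roll, pitch, yaw] about the fixed x, y, z axes, in that order (R = Rz(yaw) Ry(pitch) Rx(roll)).
In Python, from plant import ctrl gives the robot as it stands.
- The arm moves only by the tool servo_tool, never from a script. Its argument "steps" is a list of rows, each an object of numbers: "wx", "wy", "wz": the turn, a rotation vector about the tool's x, y, z in units of 360 degrees (1.0 is 360 degrees); "tx", "ty", "tz": the shift along the tool's x, y, z in units of 100 mm (1.0 is 100 mm); "gripper": the closure, from -1 (fully open) to 1 (shut). In form: [{"wx": .., "wy": .., "wz": .., "tx": .., "ty": .., "tz": .., "gripper": ..}, ...]. A call has 1 to 20 rows; each row shifts and turns the commanded pose from where the row before left it, along the tool's axes as they then stand; what a row does not reach is not made up. A row lasts 1/8 s, in which the tool goes at most 62.5 mm and 10.7 degrees, less where a joint would pass 70% of its speed; a pose out of reach is approached as far as the arm can. A call with a number of a shift or a turn outside -1 to 1 is refused whole. A call with a gripper value outside its range is refused whole. The fingers move at their own pace and stop on an object; "grip_force" is the grip in N (left out, the last holds). Time passes only in rows, so rows that do not move let the fingers close. It gives the time, the measured TCP pose, the force, the opening and the grip force at its end, in the units of the state.
- ctrl.sense(): the state, without advancing time (a new reading comes with each control period).
- ctrl.capture(name): name is "scene" or "top" or "wrist"; returns a dict with "img" (400x640x3 uint8, red, green, blue), "camera_matrix" (3x3 intrinsics, pixels), "dist" ([k1, k2, p1, p2, k3] as OpenCV has them; the pictures are not rectified), "extrinsics" (4x4, takes a point from world to camera coordinates). Camera axes: x right, y down, z forward; pixel columns grow to the right and rows downward; lengths in m; the calibration is good to about 2 mm. A picture is of the moment at which its call begins. There is no depth.
- ctrl.close_job(): hands the job in; it is judged then, once.
Trained networks look in a picture, given as the dict that the camera call returned (one of the last four; its "shot" number tells which), for a name from the list of things; names that differ only in an ending like _2 or _b are one class to them, and where a whole thing is asked for, a point or a joint stands for the part that bears it (a point fixed in the world has none). Each returns a list of dicts, best first, with "conf" (0 to 1); they miss things now and then, are a little off and sometimes report something else, mostly with a low value. They report only what shows in the picture. A call takes as long as a camera call. They do not tell look-alikes from the thing itself.
- ctrl.cut_out(label, picture): "region" (400x640 bool, what is visible of it) and "box" ([left, top, width, height] in pixels, round what is visible of it).
- ctrl.place_of(label, picture): "location" ([column, row] in pixels: a listed point, or the origin of a listed thing).
The state is a dict: "clock": time; "joint_pos": joint angles; "qd": joint speeds; "joint_efforts": joint torques, N m; "ee_pos": TCP position; "tool_rot": TCP orientation; "ft_force": force on the tool from outside, world axes, zero at the start; "moment": the same for the moment, N m; "width": finger opening in m; "grasp_force": force on a finger pad.
Only numpy, scipy, OpenCV 4.12 (cv2) and the standard library are available. Lean on these libraries where they do the work, as an engineer would, in place of code of your own. Each camera call takes 0.05 s, during which the arm holds its last target. There are 200 camera calls.

## Working session

There is one attempt and no reset: what is moved stays moved. The work goes in short steps, Python scripts to look and compute and a tool call to move; the robot and the scene stay as the last step left them, time stands still between calls to the robot, and variables do not carry over. Pictures are saved under pics/ and viewed, at most 12 in all, crops included, and the job is handed in when it is done.

Besides the shell and the picture viewer there is one more tool, called after "Emit:" as name([rows], argument=value, ...), one row to a line, values as JSON. servo_tool: Moves the arm, as the interface text tells. Shifts and turns lie within -1 to 1; 1 stands for 100 mm of shift or 360 degrees of turn. Its arguments: {"type":"object","properties":{"steps":{"type":"array","items":{"type":"object","properties":{"wx":{"type":"number"},"wy":{"type":"number"},"wz":{"type":"number"},"tx":{"type":"number"},"ty":{"type":"number"},"tz":{"type":"number"},"gripper":{"type":"number"}}}},"grip_force":{"type":"number"}},"required":["steps"]}

```bash
mkdir -p pics; ls; cat > h.py <<'E'
import numpy as np, cv2
from plant import ctrl
def ray(c,px):
    K=np.array(c["camera_matrix"]);d=np.array(c["dist"]);T=np.array(c["extrinsics"])
    u=cv2.undistortPoints(np.array([[px]],float),K,d)[0,0]
    R=T[:3,:3];t=T[:3,3]
    return -R.T@t, R.T@np.array([u[0],u[1],1])
def atz(c,px,z):
    o,d=ray(c,px);return o+d*(z-o[2])/d[2]
def proj(c,P):
    T=np.array(c["extrinsics"]);r,_=cv2.Rodrigues(T[:3,:3])
    return cv2.projectPoints(np.array(P,float).reshape(-1,3),r,T[:3,3],np.array(c["camera_matrix"]),np.array(c["dist"]))[0][:,0]
def save(c,n): cv2.imwrite("pics/"+n,c["img"][:,:,::-1])
E
python3 - <<'E'
from h import *
np.set_printoptions(precision=3,suppress=True)
Z=dict(unit=0,slot=.085,guide=.085,hinge=.0955,cover_edge=.0955,mat=0,rest=0,spatula=.022,spatula_handle=.03,spatula_neck=.028,spatula_tip=.0235,reagent=0,beaker=0,tube_rack=0)
for n in("top","scene"):
    c=ctrl.capture(n);save(c,n+"0.png");print(n,ray(c,[320,200]))
    for k,z in Z.items():
        for r in ctrl.place_of(k,c)[:3]:
            if r["conf"]>.2: print(k,round(r["conf"],2),np.array(r["location"]),atz(c,r["location"],z))
E
```

```text
pics
top (array([0.406, 0.035, 1.431]), array([ 0.063,  0.014, -0.998]))
unit 0.97 [299.6 168.7] [0.612 0.132 0.   ]
slot 0.95 [304.9 181.7] [0.554 0.107 0.085]
guide 0.78 [303.5 186.7] [0.537 0.112 0.085]
hinge 0.64 [301.5 149.9] [0.665 0.12  0.095]
cover_edge 0.88 [300.3 178.9] [0.563 0.123 0.095]
cover_edge 0.73 [434.4 131.3] [ 0.735 -0.344  0.095]
mat 0.69 [374.3 178.5] [ 0.578 -0.145  0.   ]
rest 0.87 [238.9 229.9] [0.382 0.355 0.   ]
spatula 0.76 [208.4 185.9] [0.543 0.468 0.022]
spatula 0.71 [435.2 129.3] [ 0.76  -0.368  0.022]
spatula 0.68 [238.2 284.7] [0.183 0.35  0.022]
spatula_handle 0.78 [249.3 278.1] [0.209 0.308 0.03 ]
spatula_handle 0.67 [237.5 212.6] [0.446 0.355 0.03 ]
spatula_handle 0.64 [220.9 181.8] [0.558 0.419 0.03 ]
spatula_neck 0.68 [232.3 280.5] [0.199 0.37  0.028]
spatula_neck 0.54 [281.  236.8] [0.36  0.195 0.028]
spatula_neck 0.47 [201.5 182.5] [0.555 0.493 0.028]
spatula_tip 0.69 [296.3 245.3] [0.329 0.139 0.024]
spatula_tip 0.65 [244.3 193.6] [0.516 0.333 0.024]
spatula_tip 0.6 [185.8 186.9] [0.539 0.553 0.024]
reagent 0.56 [329.7 123.4] [0.784 0.022 0.
[... 883 characters left out ...]
e 0.77 [416.1 152.6] [0.217 0.311 0.03 ]
spatula_handle 0.73 [435.1 194.6] [0.391 0.363 0.03 ]
spatula_handle 0.72 [393.5 196.4] [0.418 0.245 0.03 ]
spatula_neck 0.79 [431.5 209.6] [0.448 0.351 0.028]
spatula_neck 0.78 [377.5 186.2] [0.383 0.198 0.028]
spatula_neck 0.67 [488.4 248.9] [0.559 0.492 0.028]
spatula_tip 0.77 [511.1 248.6] [0.545 0.552 0.023]
spatula_tip 0.74 [428.6 229.8] [0.518 0.342 0.023]
spatula_tip 0.58 [355.  173.6] [0.337 0.128 0.023]
reagent 0.6 [287.8 306.8] [0.783 0.012 0.   ]
reagent 0.39 [340.4 257.3] [0.626 0.119 0.   ]
beaker 0.76 [136.2 274.7] [ 0.76  -0.379  0.   ]
beaker 0.38 [205.1 171.4] [ 0.38  -0.334  0.   ]
tube_rack 0.74 [201.  170.6] [ 0.379 -0.348 -0.   ]
```

```bash
python3 - <<'E'
import cv2
a=cv2.imread("pics/top0.png")[100:300,150:460]
b=cv2.imread("pics/scene0.png")[130:330,100:540]
a=cv2.resize(a,(775,500),interpolation=cv2.INTER_CUBIC);cv2.imwrite("pics/topc.png",a)
cv2.imwrite("pics/scc.png",cv2.resize(b,(800,364),interpolation=cv2.INTER_CUBIC))
E
```

```text
(no output)
```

View pics/topc.png

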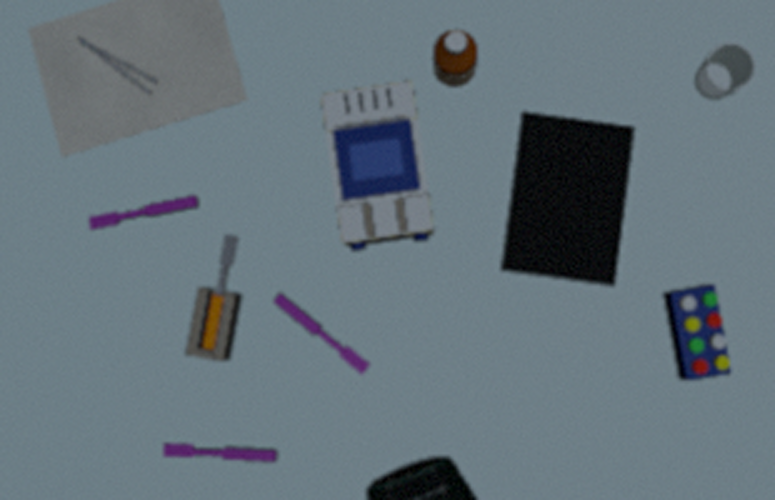

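View pics/scc.png

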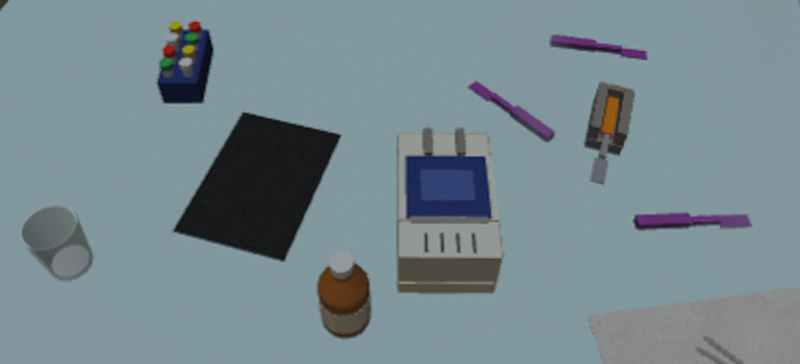

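The spatula to take is the one with the orange handle in the grey rest, top px about (235,229) for the handle and (242,195) for the tip. The three purple look-alikes are at about (208,185), (281,233) and (238,281), so they don't fit. The enlarged crop confirms this. Next I fit the poses from silhouettes.

```bash
cat >> h.py <<'E'
from scipy.optimize import minimize
def box(x0,x1,y0,y1,z0,z1): return np.array([[x,y,z] for x in(x0,x1) for y in(y0,y1) for z in(z0,z1)],float)
def T2(p,P,z=0):
    c,s=np.cos(p[2]),np.sin(p[2]);P=np.asarray(P,float)
    return np.c_[p[0]+c*P[:,0]-s*P[:,1],p[1]+s*P[:,0]+c*P[:,1],P[:,2]+z]
def fit(views,boxes,p0,z=0):
    # views: (picture, bool mask); IoU of the union of box hulls, drawn at 4x
    S=4
    ms=[cv2.resize(m.astype(np.uint8),None,fx=S,fy=S,interpolation=cv2.INTER_LINEAR)>0 for _,m in views]
    def f(q):
        p=[q[0]*.01,q[1]*.01,q[2]*.1];e=0
        for (c,_),m in zip(views,ms):
            r=np.zeros(m.shape,np.uint8)
            for b in boxes:
                h=cv2.convexHull(((proj(c,T2(p,b,z))+.5)*S*16-8).astype(np.int32))
                cv2.fillConvexPoly(r,h,1,shift=4)
            r=r>0;e+=1-(r&m).sum()/(r|m).sum()
        return e/len(ms)
    q0=np.array([p0[0]*100,p0[1]*100,p0[2]*10])
    best=None
    for d in(-1,0,1):
        o=minimize(f,q0+[0,0,d],method="Nelder-Mead",options=dict(initial_simplex=(q0+[0,0,d])+np.vstack([np.zeros(3),np.eye(3)]),xatol=.005,fatol=1e-5))
        if best is None or o.fun<best.fun:best=o
    q=best.x;return np.array([q[0]*.01,q[1]*.01,q[2]*.1]),1-best.fun
E
python3 - <<'E'
from h import *
np.set_printoptions(precision=4,suppress=True)
cs=[ctrl.capture("top"),ctrl.capture("scene")]
U=[box(-.106,.106,-.065,.065,0,.085),box(-.055,.106,-.065,.065,.085,.0955)]
M=[box(-.12,.12,-.085,.085,0,.002)]
R=[box(-.05,.05,-.028,.028,0,.052)]
for n,b,p0 in(("unit",U,(.612,.13,.1)),("mat",M,(.575,-.148,-.1)),("rest",R,(.38,.358,-.15))):
    vs=[]
    for c in cs:
        for r in ctrl.cut_out(n,c):
            L,Tp,w,h=r["box"];m=r["region"]
            q=proj(c,[[p0[0],p0[1],.02]])[0]
            if L-3<q[0]<L+w+3 and Tp-3<q[1]<Tp+h+3: vs.append((c,m));print(n,r["conf"],r["box"]);break
    for v in vs: print("  single",*fit([v],b,p0))
    print(n,*fit(vs,b,p0))
s=ctrl.sense();print({k:s[k] for k in("clock","ee_pos","tool_rot","width","joint_pos")})
c=ctrl.capture("wrist");o,d=ray(c,[320,200]);print(o,d)
E
```

```text
unit 0.74 [276.3, 131.0, 44.2, 71.7]
unit 0.84 [318.1, 204.4, 59.0, 90.7]
  single [0.6128 0.1251 0.1706] 0.9623099362366729
  single [0.6145 0.1225 0.1543] 0.9623334746470369
unit [0.6133 0.1234 0.1559] 0.9523407879735732
mat 0.85 [349.6, 142.3, 54.5, 71.9]
mat 0.8 [195.3, 189.1, 89.7, 84.4]
  single [ 0.5746 -0.1539 -0.1281] 0.9651513575366691
  single [ 0.5785 -0.1552 -0.1298] 0.9769772818517852
mat [ 0.5768 -0.1546 -0.1315] 0.9635262596650289
rest 0.58 [222.9, 217.2, 23.8, 27.7]
rest 0.77 [420.7, 177.1, 28.4, 37.6]
  single [ 0.3839  0.3629 -0.1671] 0.7226268796992481
  single [ 0.3865  0.3624 -0.1656] 0.7103767149245812
rest [ 0.3846  0.3629 -0.1697] 0.7123358871394605
{'clock': 1.9, 'ee_pos': array([ 0.2475, -0.4912,  0.2501]), 'tool_rot': array([179.9912,   0.0017,  26.7461]), 'width': 0.0853645068370293, 'joint_pos': array([-69.1612,   4.9937,  78.5355,  -0.0008,  96.4619,  -5.9074])}
[ 0.3109 -0.4587  0.3746] [-0.2432 -0.121  -0.9625]
```

```bash
cat >> h.py <<'E'
def rows(target,yaw,n,start=None):
    s=ctrl.sense() if start is None else start
    p=np.array(s["ee_pos"]);y=s["tool_rot"][2];dp=(np.array(target)-p)/n;dy=((yaw-y+180)%360-180)/n
    out=[]
    for i in range(n):
        a=np.radians(y+dy*i);c,s_=np.cos(a),np.sin(a)
        out.append(dict(tx=round((c*dp[0]+s_*dp[1])*10,3),ty=round((s_*dp[0]-c*dp[1])*10,3),tz=round(-dp[2]*10,3),wz=round(-dy/360,4)))
    for r in out: print({k:float(v) for k,v in r.items()})
E
python3 -c "
from h import *
rows([.45,.352,.25],171,15)"
```

```text
{'tx': 0.374, 'ty': -0.441, 'tz': 0.0, 'wz': -0.0267}
{'tx': 0.442, 'ty': -0.373, 'tz': 0.0, 'wz': -0.0267}
{'tx': 0.498, 'ty': -0.294, 'tz': 0.0, 'wz': -0.0267}
{'tx': 0.54, 'ty': -0.206, 'tz': 0.0, 'wz': -0.0267}
{'tx': 0.567, 'ty': -0.113, 'tz': 0.0, 'wz': -0.0267}
{'tx': 0.578, 'ty': -0.017, 'tz': 0.0, 'wz': -0.0267}
{'tx': 0.573, 'ty': 0.08, 'tz': 0.0, 'wz': -0.0267}
{'tx': 0.551, 'ty': 0.174, 'tz': 0.0, 'wz': -0.0267}
{'tx': 0.514, 'ty': 0.264, 'tz': 0.0, 'wz': -0.0267}
{'tx': 0.463, 'ty': 0.346, 'tz': 0.0, 'wz': -0.0267}
{'tx': 0.399, 'ty': 0.419, 'tz': 0.0, 'wz': -0.0267}
{'tx': 0.323, 'ty': 0.479, 'tz': 0.0, 'wz': -0.0267}
{'tx': 0.238, 'ty': 0.527, 'tz': 0.0, 'wz': -0.0267}
{'tx': 0.147, 'ty': 0.559, 'tz': 0.0, 'wz': -0.0267}
{'tx': 0.052, 'ty': 0.576, 'tz': 0.0, 'wz': -0.0267}
```

Emit:
servo_tool([
  {"tx":0.37,"ty":-0.44,"wz":-0.0267},
  {"tx":0.44,"ty":-0.37,"wz":-0.0267},
  {"tx":0.5,"ty":-0.29,"wz":-0.0267},
  {"tx":0.54,"ty":-0.21,"wz":-0.0267},
  {"tx":0.57,"ty":-0.11,"wz":-0.0267},
  {"tx":0.58,"ty":-0.02,"wz":-0.0267},
  {"tx":0.57,"ty":0.08,"wz":-0.0267},
  {"tx":0.55,"ty":0.17,"wz":-0.0267},
  {"tx":0.51,"ty":0.26,"wz":-0.0267},
  {"tx":0.46,"ty":0.35,"wz":-0.0267},
  {"tx":0.4,"ty":0.42,"wz":-0.0267},
  {"tx":0.32,"ty":0.48,"wz":-0.0267},
  {"tx":0.24,"ty":0.53,"wz":-0.0267},
  {"tx":0.15,"ty":0.56,"wz":-0.0267},
  {"tx":0.05,"ty":0.58,"wz":-0.0267},
  {},
  {},
])

```text
$.steps[0]: bad value
```

```bash
python3 - <<'E'
from h import *
np.set_printoptions(precision=4,suppress=True)
c=ctrl.capture("wrist");save(c,"w1.png")
s=ctrl.sense();print(s["clock"],s["ee_pos"],s["tool_rot"],s["joint_pos"])
for k,z in dict(rest=0,spatula=.022,spatula_handle=.03,spatula_neck=.028,spatula_tip=.0235).items():
    for r in ctrl.place_of(k,c)[:2]: print(k,round(r["conf"],2),np.array(r["location"]),atz(c,r["location"],z))
# orange top of handle and grey neck/blade
h=cv2.cvtColor(c["img"],cv2.COLOR_RGB2HSV)
m=cv2.inRange(h,(5,120,60),(22,255,255))
n,l,st,ce=cv2.connectedComponentsWithStats(m);i=1+np.argmax(st[1:,4]);print(st[i],ce[i],atz(c,ce[i],.038))
rc=cv2.minAreaRect(np.argwhere(l==i)[:,::-1].astype(np.float32));P=np.array([atz(c,q,.038) for q in cv2.boxPoints(rc)]);print(P)
E
```

```text
2.0 [ 0.2475 -0.4912  0.25  ] [179.998    0.0015  26.7461] [-69.162    4.9975  78.5367  -0.0013  96.4636  -5.9083]
[232  10   8  13  21] [236.5238  17.2381] [ 0.3418 -0.3602  0.038 ]
[[ 0.3365 -0.3582  0.038 ]
 [ 0.3481 -0.3598  0.038 ]
 [ 0.348  -0.3622  0.038 ]
 [ 0.3364 -0.3606  0.038 ]]
```

View pics/w1.png

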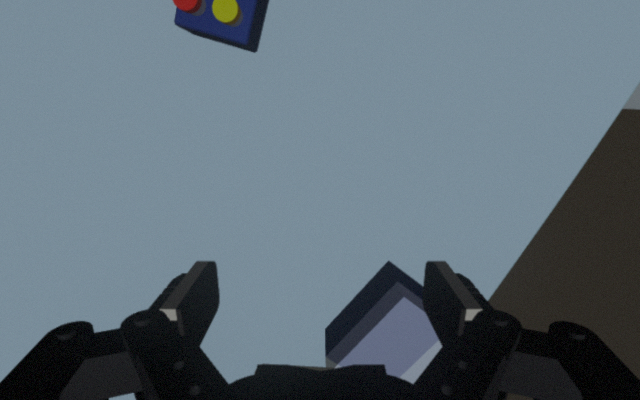

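Emit:
servo_tool([
  {"tx":0.37,"ty":-0.44,"tz":0,"wx":0,"wy":0,"wz":-0.0267,"gripper":-1},
  {"tx":0.44,"ty":-0.37,"tz":0,"wx":0,"wy":0,"wz":-0.0267,"gripper":-1},
  {"tx":0.5,"ty":-0.29,"tz":0,"wx":0,"wy":0,"wz":-0.0267,"gripper":-1},
  {"tx":0.54,"ty":-0.21,"tz":0,"wx":0,"wy":0,"wz":-0.0267,"gripper":-1},
  {"tx":0.57,"ty":-0.11,"tz":0,"wx":0,"wy":0,"wz":-0.0267,"gripper":-1},
  {"tx":0.58,"ty":-0.02,"tz":0,"wx":0,"wy":0,"wz":-0.0267,"gripper":-1},
  {"tx":0.57,"ty":0.08,"tz":0,"wx":0,"wy":0,"wz":-0.0267,"gripper":-1},
  {"tx":0.55,"ty":0.17,"tz":0,"wx":0,"wy":0,"wz":-0.0267,"gripper":-1},
  {"tx":0.51,"ty":0.26,"tz":0,"wx":0,"wy":0,"wz":-0.0267,"gripper":-1},
  {"tx":0.46,"ty":0.35,"tz":0,"wx":0,"wy":0,"wz":-0.0267,"gripper":-1},
  {"tx":0.4,"ty":0.42,"tz":0,"wx":0,"wy":0,"wz":-0.0267,"gripper":-1},
  {"tx":0.32,"ty":0.48,"tz":0,"wx":0,"wy":0,"wz":-0.0267,"gripper":-1},
  {"tx":0.24,"ty":0.53,"tz":0,"wx":0,"wy":0,"wz":-0.0267,"gripper":-1},
  {"tx":0.15,"ty":0.56,"tz":0,"wx":0,"wy":0,"wz":-0.0267,"gripper":-1},
  {"tx":0.05,"ty":0.58,"tz":0,"wx":0,"wy":0,"wz":-0.0267,"gripper":-1},
  {"tx":0,"ty":0,"tz":0,"wx":0,"wy":0,"wz":0,"gripper":-1},
  {"tx":0,"ty":0,"tz":0,"wx":0,"wy":0,"wz":0,"gripper":-1},
], grip_force=60)

```text
clock: 4.38
ee_pos: [0.4504, 0.3515, 0.2496]
tool_rot: [-179.9, -0.0, 170.9]
ft_force: [0.2, 0.1, -0.2]
width: 0.0857
grasp_force: 0.0
```

```bash
python3 - <<'E'
from h import *
np.set_printoptions(precision=4,suppress=True)
c=ctrl.capture("wrist");save(c,"w2.png")
s=ctrl.sense();print(s["clock"],s["ee_pos"],s["tool_rot"],s["joint_pos"])
for k,z in dict(rest=0,spatula_handle=.03,spatula_neck=.028).items():
    for r in ctrl.place_of(k,c)[:2]: print(k,round(r["conf"],2),np.array(r["location"]),atz(c,r["location"],z))
h=cv2.cvtColor(c["img"],cv2.COLOR_RGB2HSV)
m=cv2.inRange(h,(5,120,60),(22,255,255))
n,l,st,ce=cv2.connectedComponentsWithStats(m);i=1+np.argmax(st[1:,4]);print(st[i],ce[i],atz(c,ce[i],.038))
rc=cv2.minAreaRect(np.argwhere(l==i)[:,::-1].astype(np.float32));P=np.array([atz(c,q,.038) for q in cv2.boxPoints(rc)]);print(P)
E
```

```text
4.425 [0.4505 0.3509 0.2501] [-179.9659    0.0087  170.8517] [ 32.2476   7.6988  75.558   -0.0316  96.7592 -48.6078]
rest 0.72 [ 92.4 313.2] [0.5854 0.0393 0.    ]
rest 0.7 [323.7 107.3] [0.3861 0.3653 0.    ]
spatula_handle 0.93 [408.7 253.5] [0.5497 0.432  0.03  ]
spatula_handle 0.58 [209.9 144.5] [0.4027 0.2492 0.03  ]
spatula_neck 0.95 [155.3 110.1] [0.3618 0.2038 0.028 ]
spatula_neck 0.92 [465.9 232.6] [0.5363 0.4951 0.028 ]
[ 314   67   20   87 1630] [323.265  109.6558] [0.3875 0.3644 0.038 ]
[[0.3491 0.3619 0.038 ]
 [0.3518 0.3789 0.038 ]
 [0.429  0.3673 0.038 ]
 [0.4261 0.3493 0.038 ]]
```

View pics/w2.png

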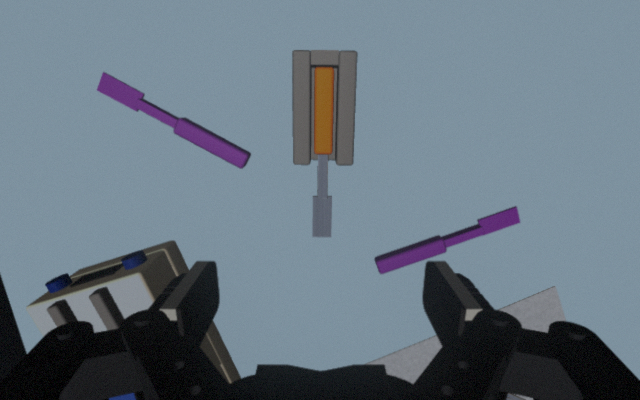

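The orange spatula in the rest lies at px (323,67 to 236). The handle centre is (0.389, 0.364), axis -8.9°, so the neck is at (0.456, 0.354).

Emit:
servo_tool([
  {"tx":-0.046,"ty":0.04,"tz":0.5,"wx":0,"wy":0,"wz":-0.0007,"gripper":-1},
  {"tx":0,"ty":0,"tz":0.5,"wx":0,"wy":0,"wz":0,"gripper":-1},
  {"tx":0,"ty":0,"tz":0.5,"wx":0,"wy":0,"wz":0,"gripper":-1},
  {"tx":0,"ty":0,"tz":0.37,"wx":0,"wy":0,"wz":0,"gripper":-1},
  {"tx":0,"ty":0,"tz":0.2,"wx":0,"wy":0,"wz":0,"gripper":-1},
  {"tx":0,"ty":0,"tz":0,"wx":0,"wy":0,"wz":0,"gripper":1},
  {"tx":0,"ty":0,"tz":0,"wx":0,"wy":0,"wz":0,"gripper":1},
  {"tx":0,"ty":0,"tz":0,"wx":0,"wy":0,"wz":0,"gripper":1},
  {"tx":0,"ty":0,"tz":0,"wx":0,"wy":0,"wz":0,"gripper":1},
  {"tx":0,"ty":0,"tz":0,"wx":0,"wy":0,"wz":0,"gripper":1},
  {"tx":0,"ty":0,"tz":0,"wx":0,"wy":0,"wz":0,"gripper":1},
], grip_force=60)

```text
clock: 5.95
ee_pos: [0.4564, 0.3553, 0.0442]
tool_rot: [179.9, 0.1, 171.2]
ft_force: [0.4, -0.3, 5.3]
width: 0.0078
grasp_force: 60.6
```

Emit:
servo_tool([
  {"tx":0,"ty":0,"tz":-0.2,"wx":0,"wy":0,"wz":0,"gripper":1},
  {"tx":0,"ty":0,"tz":-0.4,"wx":0,"wy":0,"wz":0,"gripper":1},
  {"tx":0,"ty":0,"tz":-0.5,"wx":0,"wy":0,"wz":0,"gripper":1},
  {"tx":0,"ty":0,"tz":-0.5,"wx":0,"wy":0,"wz":0,"gripper":1},
  {"tx":0,"ty":0,"tz":-0.3,"wx":0,"wy":0,"wz":0,"gripper":1},
  {"tx":0,"ty":0,"tz":0,"wx":0,"wy":0,"wz":0,"gripper":1},
])

```text
clock: 6.7
ee_pos: [0.4567, 0.3558, 0.2357]
tool_rot: [179.8, 0.3, 171.2]
ft_force: [-0.6, -0.2, -1.2]
width: 0.008
grasp_force: 59.7
```

```bash
python3 - <<'E'
from h import *
np.set_printoptions(precision=4,suppress=True)
c=ctrl.capture("wrist");save(c,"w3.png")
s=ctrl.sense();print(s["clock"],s["ee_pos"],s["tool_rot"],s["width"],s["grasp_force"],s["ft_force"],s["moment"])
E
```

```text
6.75 [0.4558 0.3552 0.2329] [179.9654   0.0374 171.1843] 0.007961023836267322 59.66901361942291 [-0.8151  0.1533 -1.3062] [ 0.0621 -0.0223  0.016 ]
```

View pics/w3.png

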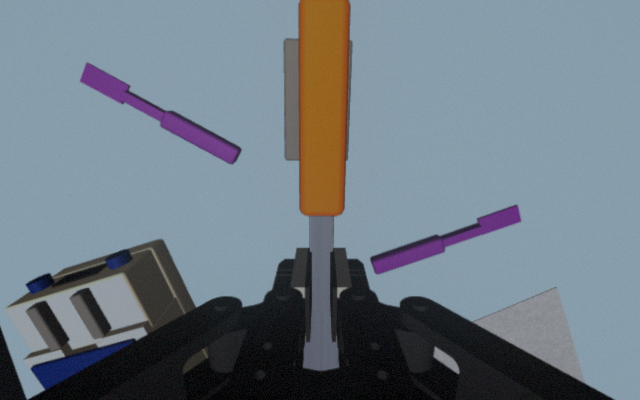

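Emit:
servo_tool([
  {"tx":-0.2,"ty":-0.44,"tz":0,"wx":0,"wy":0,"wz":0,"gripper":1},
  {"tx":-0.2,"ty":-0.44,"tz":0,"wx":0,"wy":0,"wz":0,"gripper":1},
  {"tx":-0.2,"ty":-0.44,"tz":0,"wx":0,"wy":0,"wz":0,"gripper":1},
  {"tx":-0.2,"ty":-0.44,"tz":0,"wx":0,"wy":0,"wz":0,"gripper":1},
  {"tx":-0.2,"ty":-0.44,"tz":0,"wx":0,"wy":0,"wz":0,"gripper":1},
  {"tx":-0.2,"ty":-0.44,"tz":0,"wx":0,"wy":0,"wz":0,"gripper":1},
  {"tx":-0.2,"ty":-0.44,"tz":0,"wx":0,"wy":0,"wz":0,"gripper":1},
  {"tx":-0.2,"ty":-0.44,"tz":0,"wx":0,"wy":0,"wz":0,"gripper":1},
  {"tx":-0.2,"ty":-0.44,"tz":0,"wx":0,"wy":0,"wz":0,"gripper":1},
  {"tx":-0.2,"ty":-0.44,"tz":0,"wx":0,"wy":0,"wz":0,"gripper":1},
  {"tx":-0.2,"ty":-0.44,"tz":0,"wx":0,"wy":0,"wz":-0.0036,"gripper":1},
  {"tx":0,"ty":0,"tz":0.5,"wx":0,"wy":0,"wz":0,"gripper":1},
  {"tx":0,"ty":0,"tz":0.6,"wx":0,"wy":0,"wz":0,"gripper":1},
  {"tx":0,"ty":0,"tz":0.5,"wx":0,"wy":0,"wz":0,"gripper":1},
  {"tx":0,"ty":0,"tz":0.3,"wx":0,"wy":0,"wz":0,"gripper":1},
  {"tx":0,"ty":0,"tz":0,"wx":0,"wy":0,"wz":0,"gripper":1},
])

```text
clock: 8.75
ee_pos: [0.5943, -0.1554, 0.036]
tool_rot: [179.8, -0.8, 172.5]
ft_force: [0.6, 0.3, -0.9]
width: 0.0077
grasp_force: 59.7
```

```bash
python3 - <<'E'
from h import *
np.set_printoptions(precision=4,suppress=True)
c=ctrl.capture("wrist");save(c,"w4.png")
s=ctrl.sense();print(s["clock"],s["ee_pos"],s["tool_rot"],s["width"],s["grasp_force"],s["ft_force"],s["moment"])
t=ctrl.capture("top")
print([(r["conf"],atz(t,r["location"],.02)) for r in ctrl.place_of("spatula_tip",t)[:4]])
m=ctrl.cut_out("mat",t)[0];print(m["box"])
E
```

```text
8.8 [ 0.5965 -0.1562  0.0393] [179.9092  -0.4047 172.4715] 0.007553545804053607 59.66210424900055 [ 0.3291  0.3439 -0.9292] [-0.0438 -0.0182  0.0006]
[(0.74, array([0.1986, 0.4417, 0.02  ])), (0.65, array([0.5355, 0.5541, 0.02  ])), (0.63, array([0.3266, 0.1452, 0.02  ]))]
[349.0, 140.7, 51.3, 69.7]
```

View pics/w4.png

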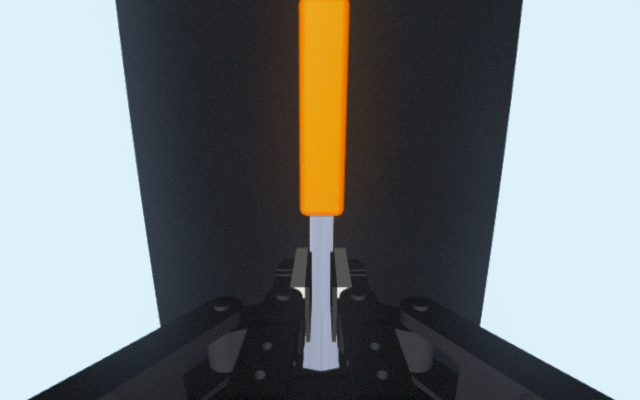

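Emit:
servo_tool([
  {"tx":0,"ty":0,"tz":0.1,"wx":0,"wy":0,"wz":0,"gripper":1},
  {"tx":0,"ty":0,"tz":0.05,"wx":0,"wy":0,"wz":0,"gripper":1},
  {"tx":0,"ty":0,"tz":0.03,"wx":0,"wy":0,"wz":0,"gripper":1},
  {"tx":0,"ty":0,"tz":0.02,"wx":0,"wy":0,"wz":0,"gripper":1},
  {"tx":0,"ty":0,"tz":0,"wx":0,"wy":0,"wz":0,"gripper":1},
  {"tx":0,"ty":0,"tz":0,"wx":0,"wy":0,"wz":0,"gripper":1},
])

```text
clock: 9.7
ee_pos: [0.5987, -0.157, 0.0246]
tool_rot: [-180.0, -0.0, 172.5]
ft_force: [-4.6, 1.0, 5.5]
width: 0.0077
grasp_force: 60.5
```

Emit:
servo_tool([
  {"tx":0,"ty":0,"tz":0,"wx":0,"wy":0,"wz":0,"gripper":-1},
  {"tx":0,"ty":0,"tz":0,"wx":0,"wy":0,"wz":0,"gripper":-1},
  {"tx":0,"ty":0,"tz":0,"wx":0,"wy":0,"wz":0,"gripper":-1},
  {"tx":0,"ty":0,"tz":0,"wx":0,"wy":0,"wz":0,"gripper":-1},
  {"tx":0,"ty":0,"tz":0,"wx":0,"wy":0,"wz":0,"gripper":-1},
  {"tx":0,"ty":0,"tz":-0.4,"wx":0,"wy":0,"wz":0,"gripper":-1},
  {"tx":0,"ty":0,"tz":-0.6,"wx":0,"wy":0,"wz":0,"gripper":-1},
  {"tx":-0.3,"ty":0,"tz":-0.5,"wx":0,"wy":0,"wz":0,"gripper":-1},
  {"tx":-0.3,"ty":0,"tz":-0.4,"wx":0,"wy":0,"wz":0,"gripper":-1},
  {"tx":0,"ty":0,"tz":0,"wx":0,"wy":0,"wz":0,"gripper":-1},
  {"tx":0,"ty":0,"tz":0,"wx":0,"wy":0,"wz":0,"gripper":-1},
])

```text
clock: 11.08
ee_pos: [0.6578, -0.1647, 0.2117]
tool_rot: [180.0, -0.1, 172.5]
ft_force: [0.2, -0.3, -1.1]
width: 0.0852
grasp_force: 0.0
```

```bash
cat >> h.py <<'E'
def orange(c,z):
    h=cv2.cvtColor(c["img"],cv2.COLOR_RGB2HSV)
    m=cv2.inRange(h,(5,120,60),(22,255,255))
    n,l,st,ce=cv2.connectedComponentsWithStats(m);i=1+np.argmax(st[1:,4])
    rc=cv2.minAreaRect(np.argwhere(l==i)[:,::-1].astype(np.float32));B=cv2.boxPoints(rc);P=np.array([atz(c,q,z) for q in B])
    e=P[1]-P[0] if np.linalg.norm(P[1]-P[0])>np.linalg.norm(P[2]-P[1]) else P[2]-P[1]
    print("box px",st[i],"centre",P.mean(0),"sides",np.linalg.norm(P[1]-P[0]),np.linalg.norm(P[2]-P[1]),"axis",np.degrees(np.arctan(e[1]/e[0])))
E
python3 - <<'E'
from h import *
np.set_printoptions(precision=4,suppress=True)
c=ctrl.capture("wrist");save(c,"w5.png")
s=ctrl.sense();print(s["clock"],s["ee_pos"],s["tool_rot"],s["width"])
orange(c,.018)
m=[r for r in ctrl.cut_out("mat",c)]
if m: print(m[0]["conf"],m[0]["box"])
for k,z in dict(spatula_handle=.01,spatula_neck=.008,spatula_tip=.0035).items():
    for r in ctrl.place_of(k,c)[:1]: print(k,round(r["conf"],2),np.array(r["location"]),atz(c,r["location"],z))
E
```

```text
11.125 [ 0.6572 -0.1646  0.2107] [179.9623  -0.2362 172.4694] 0.08510785391008704
box px [ 506  265   87   68 4155] centre [0.8143 0.057  0.018 ] sides 0.08393698706301442 0.08465757633429029 axis 18.278472958450017
0.8 [224.3, 0.0, 193.9, 217.1]
spatula_handle 0.66 [319.9  34.3] [ 0.531  -0.1481  0.01  ]
spatula_neck 0.79 [316.9 116. ] [ 0.5988 -0.1597  0.008 ]
spatula_tip 0.93 [319.1 182. ] [ 0.6614 -0.166   0.0035]
```

View pics/w5.png

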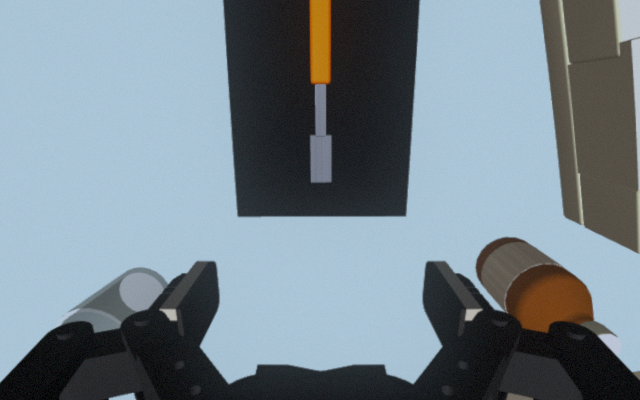

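Emit:
servo_tool([
  {"tx":0.5,"ty":0,"tz":0.2,"wx":0,"wy":0,"wz":0,"gripper":-1},
  {"tx":0.5,"ty":0,"tz":0.3,"wx":0,"wy":0,"wz":0,"gripper":-1},
  {"tx":0.175,"ty":0,"tz":0.4,"wx":0,"wy":0,"wz":0,"gripper":-1},
  {"tx":0,"ty":0,"tz":0.5,"wx":0,"wy":0,"wz":0,"gripper":-1},
  {"tx":0,"ty":0,"tz":0.35,"wx":0,"wy":0,"wz":0,"gripper":-1},
  {"tx":0,"ty":0,"tz":0.14,"wx":0,"wy":0,"wz":0,"gripper":-1},
  {"tx":0,"ty":0,"tz":0,"wx":0,"wy":0,"wz":0,"gripper":-1},
  {"tx":0,"ty":0,"tz":0,"wx":0,"wy":0,"wz":0,"gripper":1},
  {"tx":0,"ty":0,"tz":0,"wx":0,"wy":0,"wz":0,"gripper":1},
  {"tx":0,"ty":0,"tz":0,"wx":0,"wy":0,"wz":0,"gripper":1},
  {"tx":0,"ty":0,"tz":0,"wx":0,"wy":0,"wz":0,"gripper":1},
  {"tx":0,"ty":0,"tz":0,"wx":0,"wy":0,"wz":0,"gripper":1},
  {"tx":0,"ty":0,"tz":0,"wx":0,"wy":0,"wz":0,"gripper":1},
], grip_force=80)

```text
clock: 12.95
ee_pos: [0.5425, -0.1498, 0.0251]
tool_rot: [-180.0, 0.1, 172.5]
ft_force: [-1.0, 0.3, 5.3]
width: 0.0154
grasp_force: 80.7
```

Emit:
servo_tool([
  {"tx":0,"ty":0,"tz":-0.3,"wx":0,"wy":0,"wz":0,"gripper":1},
  {"tx":0,"ty":0,"tz":-0.5,"wx":0,"wy":0,"wz":0,"gripper":1},
  {"tx":0,"ty":0,"tz":-0.6,"wx":0,"wy":0,"wz":0,"gripper":1},
  {"tx":0,"ty":0,"tz":-0.36,"wx":0,"wy":0,"wz":0,"gripper":1},
  {"tx":0,"ty":0,"tz":0,"wx":0,"wy":0,"wz":0,"gripper":1},
  {"tx":0,"ty":0,"tz":0,"wx":0,"wy":0,"wz":0,"gripper":1},
])

```text
clock: 13.7
ee_pos: [0.5411, -0.1492, 0.1979]
tool_rot: [180.0, -0.2, 172.5]
ft_force: [-0.1, 0.5, -1.7]
width: 0.0157
grasp_force: 79.9
```

```bash
python3 - <<'E'
from h import *
np.set_printoptions(precision=4,suppress=True)
s=ctrl.sense();print(s["clock"],s["ee_pos"],s["tool_rot"],s["width"],s["ft_force"],s["moment"])
rows([.3723,.0847,.2],189.2,6,s)
# refine unit from a fresh scene+top view with several masks
p0=(.6137,.1238,.16)
U=[box(-.106,.106,-.065,.065,0,.085),box(-.055,.106,-.065,.065,.085,.0955)]
for n in("top","scene"):
    c=ctrl.capture(n)
    r=max(ctrl.cut_out("unit",c),key=lambda r:r["conf"]);print(n,r["box"],*fit([(c,r["region"])],U,p0))
    # cover: blue plate, top face at z .1015
    h=cv2.cvtColor(c["img"],cv2.COLOR_RGB2HSV);m=cv2.inRange(h,(105,120,40),(130,255,255))
    k,l,st,ce=cv2.connectedComponentsWithStats(m)
    q=proj(c,T2(p0,[[.001,0,.1]]))[0]
    i=1+np.argmin(np.linalg.norm(ce[1:]-q,axis=1)+1e3*(st[1:,4]<100))
    print(" blue",st[i],*fit([(c,cv2.morphologyEx((l==i).astype(np.uint8),cv2.MORPH_CLOSE,np.ones((9,9)))>0)],[box(-.049,.051,-.055,.055,.0955,.1015)],p0))
E
```

```text
13.7 [ 0.5411 -0.1492  0.1979] [179.9598  -0.1864 172.4724] 0.01571656190583152 [-0.1306  0.5434 -1.7222] [0.0385 0.0027 0.0061]
{'tx': 0.33, 'ty': 0.35, 'tz': -0.003, 'wz': -0.0077}
{'tx': 0.313, 'ty': 0.365, 'tz': -0.003, 'wz': -0.0077}
{'tx': 0.294, 'ty': 0.38, 'tz': -0.003, 'wz': -0.0077}
{'tx': 0.276, 'ty': 0.394, 'tz': -0.003, 'wz': -0.0077}
{'tx': 0.256, 'ty': 0.407, 'tz': -0.003, 'wz': -0.0077}
{'tx': 0.236, 'ty': 0.419, 'tz': -0.003, 'wz': -0.0077}
top [273.7, 133.3, 47.2, 68.2] [0.6135 0.1253 0.1481] 0.9652036480464297
 blue [284 148  33  31 814] [0.6166 0.1248 0.2108] 0.8703741152679474
scene [318.8, 200.4, 58.7, 93.4] [0.615  0.1226 0.1499] 0.9759387578335966
 blue [ 324  216   46   33 1442] [0.6118 0.1251 0.1599] 0.9110431852026021
```

Emit:
servo_tool([
  {"tx":0.33,"ty":0.35,"tz":0,"wx":0,"wy":0,"wz":-0.0076,"gripper":1},
  {"tx":0.31,"ty":0.365,"tz":0,"wx":0,"wy":0,"wz":-0.0076,"gripper":1},
  {"tx":0.29,"ty":0.38,"tz":0,"wx":0,"wy":0,"wz":-0.0076,"gripper":1},
  {"tx":0.28,"ty":0.39,"tz":0,"wx":0,"wy":0,"wz":-0.0076,"gripper":1},
  {"tx":0.26,"ty":0.41,"tz":0,"wx":0,"wy":0,"wz":-0.0076,"gripper":1},
  {"tx":0.24,"ty":0.42,"tz":0,"wx":0,"wy":0,"wz":-0.0076,"gripper":1},
  {"tx":0,"ty":0,"tz":0.3,"wx":0,"wy":0,"wz":0,"gripper":1},
  {"tx":0,"ty":0,"tz":0.4,"wx":0,"wy":0,"wz":0,"gripper":1},
  {"tx":0,"ty":0,"tz":0.15,"wx":0,"wy":0,"wz":0,"gripper":1},
  {"tx":0,"ty":0,"tz":0,"wx":0,"wy":0,"wz":0,"gripper":1},
  {"tx":0,"ty":0,"tz":0,"wx":0,"wy":0,"wz":0,"gripper":1},
])

```text
clock: 15.28
ee_pos: [0.3742, 0.0846, 0.1164]
tool_rot: [-180.0, 0.1, -171.1]
ft_force: [-1.0, 0.6, 0.0]
width: 0.0153
grasp_force: 79.9
```

```bash
python3 - <<'E'
from h import *
np.set_printoptions(precision=4,suppress=True)
s=ctrl.sense();print(s["clock"],s["ee_pos"],s["tool_rot"],s["width"])
u=(.614,.124,.156)
c_,s_=np.cos(u[2]),np.sin(u[2]);d=s["ee_pos"][:2]-np.array(u[:2]);print("unit frame",c_*d[0]+s_*d[1],-s_*d[0]+c_*d[1])
for n in("top","scene"):
    c=ctrl.capture(n);
    for k,z in dict(spatula_tip=.0905,guide=.085,slot=.085).items():
        for r in ctrl.place_of(k,c)[:5]:
            P=atz(c,r["location"],z)
            if np.linalg.norm(P[:2]-[.5,.11])<.1: d=P[:2]-np.array(u[:2]);print(n,k,round(r["conf"],2),np.array(r["location"]),"unit",c_*d[0]+s_*d[1],-s_*d[0]+c_*d[1])
    if n=="scene":
        a=cv2.resize(c["img"][150:270,290:410],(720,720))[60:660,:,::-1].copy()
        cv2.imwrite("pics/s6.png",a)
E
```

```text
15.275 [0.3742 0.0846 0.1164] [-179.9842    0.1379 -171.135 ] 0.015281850602822711
unit frame -0.2430120330963266 -0.0016481813925234984
top spatula_tip 0.56 [304.8 201.9] unit -0.1316988584168719 0.0031664957240091565
top guide 0.78 [305.6 187.3] unit -0.08123296418857216 -0.006663992126357984
top guide 0.42 [300.1 170.5] unit -0.019933258767651053 0.003952967756902136
top slot 0.65 [302.5 180.6] unit -0.056368202556695265 0.0006979136621376569
scene spatula_tip 0.64 [358.3 175.6] unit -0.19737454094818543 0.04581928953224634
scene spatula_tip 0.53 [343. 196.] unit -0.12091212099987213 -6.527430099539586e-05
scene guide 0.83 [345.6 210.1] unit -0.0770025039258224 0.00499211355373597
scene slot 0.6 [341.1 220.2] unit -0.04370919621340988 -0.008005463215512442
```

View pics/s6.png

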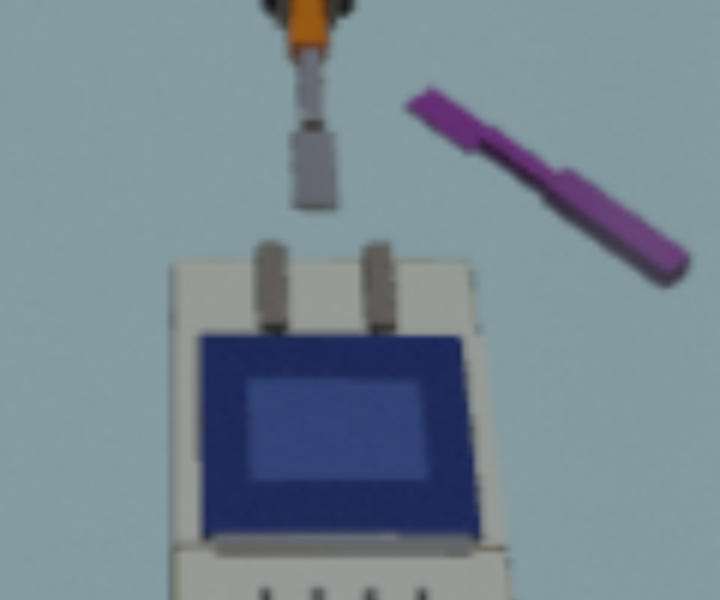

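Emit:
servo_tool([
  {"tx":0,"ty":0.022,"tz":0.03,"wx":0,"wy":0,"wz":0,"gripper":1},
  {"tx":-0.15,"ty":0,"tz":0,"wx":0,"wy":0,"wz":0,"gripper":1},
  {"tx":-0.2,"ty":0,"tz":0,"wx":0,"wy":0,"wz":0,"gripper":1},
  {"tx":-0.2,"ty":0,"tz":0,"wx":0,"wy":0,"wz":0,"gripper":1},
  {"tx":-0.05,"ty":0,"tz":0,"wx":0,"wy":0,"wz":0,"gripper":1},
  {"tx":0,"ty":0,"tz":0,"wx":0,"wy":0,"wz":0,"gripper":1},
  {"tx":0,"ty":0,"tz":0,"wx":0,"wy":0,"wz":0,"gripper":1},
])

```text
clock: 16.55
ee_pos: [0.4315, 0.0961, 0.1118]
tool_rot: [-180.0, -0.0, -171.1]
ft_force: [0.6, 0.1, -1.1]
width: 0.0157
grasp_force: 79.9
```

```bash
python3 - <<'E'
from h import *
np.set_printoptions(precision=4,suppress=True)
s=ctrl.sense();print(s["clock"],s["ee_pos"],s["tool_rot"],s["ft_force"],s["moment"])
u=(.614,.124,.156)
c_,s_=np.cos(u[2]),np.sin(u[2]);d=s["ee_pos"][:2]-np.array(u[:2]);print("unit frame",c_*d[0]+s_*d[1],-s_*d[0]+c_*d[1])
c=ctrl.capture("scene")
a=cv2.resize(c["img"][160:240,300:390],(720,640),interpolation=cv2.INTER_CUBIC)[20:620,:,::-1].copy()
cv2.imwrite("pics/s7.png",a)
E
```

```text
16.55 [0.4315 0.0961 0.1118] [-179.9962   -0.0432 -171.1071] [ 0.5998  0.1331 -1.1427] [0.0044 0.0227 0.0719]
unit frame -0.18459406912982357 0.0008003318154699568
```

View pics/s7.png

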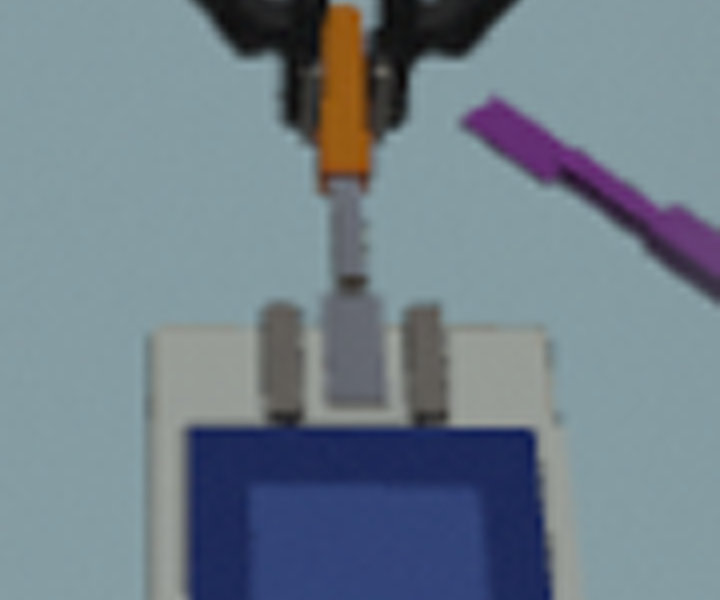

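The blade sits centred in the channel, tip at crop (355,405), just short of the cover. Now I insert it.

Emit:
servo_tool([
  {"tx":-0.08,"ty":0,"tz":0,"wx":0,"wy":0,"wz":0,"gripper":1},
  {"tx":-0.08,"ty":0,"tz":0,"wx":0,"wy":0,"wz":0,"gripper":1},
  {"tx":-0.08,"ty":0,"tz":0,"wx":0,"wy":0,"wz":0,"gripper":1},
  {"tx":-0.08,"ty":0,"tz":0,"wx":0,"wy":0,"wz":0,"gripper":1},
  {"tx":-0.05,"ty":0,"tz":0,"wx":0,"wy":0,"wz":0,"gripper":1},
  {"tx":0,"ty":0,"tz":0,"wx":0,"wy":0,"wz":0,"gripper":1},
])

```text
clock: 17.35
ee_pos: [0.4689, 0.1019, 0.1119]
tool_rot: [-180.0, -0.0, -171.1]
ft_force: [0.2, 0.1, -0.4]
width: 0.0156
grasp_force: 79.9
```

Emit:
servo_tool([
  {"tx":0,"ty":0,"tz":-0.035,"wx":0,"wy":0,"wz":0,"gripper":1},
  {"tx":-0.009,"ty":0,"tz":-0.12,"wx":0,"wy":0,"wz":0,"gripper":1},
  {"tx":-0.027,"ty":0,"tz":-0.117,"wx":0,"wy":0,"wz":0,"gripper":1},
  {"tx":-0.044,"ty":0,"tz":-0.11,"wx":0,"wy":0,"wz":0,"gripper":1},
  {"tx":-0.06,"ty":0,"tz":-0.104,"wx":0,"wy":0,"wz":0,"gripper":1},
  {"tx":0,"ty":0,"tz":0,"wx":0,"wy":0,"wz":0,"gripper":1},
  {"tx":0,"ty":0,"tz":0,"wx":0,"wy":0,"wz":0,"gripper":1},
])

```text
clock: 18.23
ee_pos: [0.4827, 0.104, 0.1606]
tool_rot: [-180.0, 0.0, -171.1]
ft_force: [-1.0, -0.1, -0.4]
width: 0.0155
grasp_force: 79.9
```

```bash
python3 - <<'E'
from h import *
c=ctrl.capture("scene")
a=cv2.resize(c["img"][140:270,270:430],(800,650),interpolation=cv2.INTER_CUBIC)[30:630,:,::-1].copy()
cv2.imwrite("pics/s8.png",a)
E
```

```text
(no output)
```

View pics/s8.png

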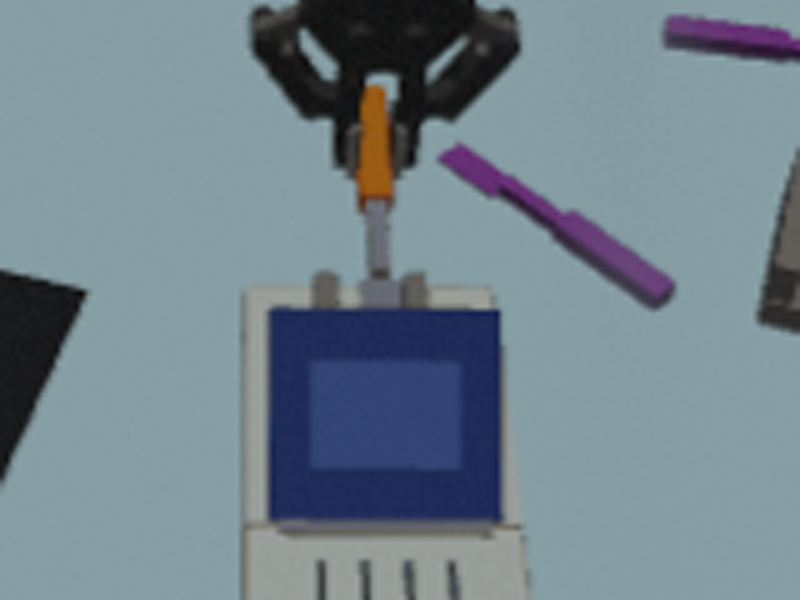

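Emit:
servo_tool([
  {"tx":-0.075,"ty":0,"tz":-0.093,"wx":0,"wy":0,"wz":0,"gripper":1},
  {"tx":-0.088,"ty":0,"tz":-0.082,"wx":0,"wy":0,"wz":0,"gripper":1},
  {"tx":-0.1,"ty":0,"tz":-0.067,"wx":0,"wy":0,"wz":0,"gripper":1},
  {"tx":-0.108,"ty":0,"tz":-0.052,"wx":0,"wy":0,"wz":0,"gripper":1},
  {"tx":-0.115,"ty":0,"tz":-0.035,"wx":0,"wy":0,"wz":0,"gripper":1},
  {"tx":-0.118,"ty":0,"tz":-0.017,"wx":0,"wy":0,"wz":0,"gripper":1},
  {"tx":-0.12,"ty":0,"tz":0,"wx":0,"wy":0,"wz":0,"gripper":1},
  {"tx":-0.12,"ty":0,"tz":0.018,"wx":0,"wy":0,"wz":0,"gripper":1},
  {"tx":-0.05,"ty":0,"tz":0,"wx":0,"wy":0,"wz":0,"gripper":1},
  {"tx":0,"ty":0,"tz":0,"wx":0,"wy":0,"wz":0,"gripper":1},
  {"tx":0,"ty":0,"tz":0,"wx":0,"wy":0,"wz":0,"gripper":1},
])

```text
clock: 19.65
ee_pos: [0.5706, 0.1178, 0.1933]
tool_rot: [-180.0, -0.0, -171.1]
ft_force: [0.1, 0.1, -1.0]
width: 0.0159
grasp_force: 79.9
```

```bash
python3 - <<'E'
from h import *
np.set_printoptions(precision=4,suppress=True)
u=(.614,.124,.156)
# predicted pixel of cover front-edge corners (underside) at several angles, against the blue mask
for n in("scene","top"):
    c=ctrl.capture(n)
    h=cv2.cvtColor(c["img"],cv2.COLOR_RGB2HSV);m=cv2.inRange(h,(105,100,30),(130,255,255))
    k,l,st,ce=cv2.connectedComponentsWithStats(m)
    for i in range(1,k):
        if st[i,4]>60: print(n,"blue",st[i],ce[i])
    for th in(1.2,1.4,1.6,1.8,2.0):
        P=[[.053-r*np.cos(th)-t*np.sin(th)*-1*0,y,.0955+r*np.sin(th)] for r in(.002,.102) for y in(-.055,.055) for t in(0,)]
        print(th,proj(c,T2(u,P)).round(0).tolist())
    if n=="scene":
        a=cv2.resize(c["img"][100:270,260:460],(706,600),interpolation=cv2.INTER_CUBIC)[:,:,::-1];cv2.imwrite("pics/s9.png",a)
E
```

```text
scene blue [201   0  11  15 127] [206.6693   6.5354]
scene blue [232   1  11  16 136] [237.3309   8.4044]
scene blue [264   3  10  17 135] [268.2593  10.7926]
scene blue [125  96  43  28 462] [147.6623 111.9156]
scene blue [187 147  28  39 486] [201.6893 172.1893]
scene blue [324 237  52  16 730] [348.7795 243.8644]
1.2 [[323.0, 249.0], [370.0, 249.0], [324.0, 212.0], [373.0, 212.0]]
1.4 [[323.0, 249.0], [370.0, 249.0], [324.0, 217.0], [374.0, 217.0]]
1.6 [[323.0, 249.0], [370.0, 250.0], [324.0, 224.0], [376.0, 224.0]]
1.8 [[323.0, 249.0], [370.0, 250.0], [324.0, 232.0], [376.0, 233.0]]
2.0 [[323.0, 250.0], [370.0, 250.0], [324.0, 242.0], [377.0, 242.0]]
top blue [279 132  33  11 140] [295.2714 136.3643]
top blue [417 214  24  38 346] [427.5    232.1879]
1.2 [[314.0, 147.0], [282.0, 152.0], [314.0, 152.0], [281.0, 157.0]]
1.4 [[314.0, 147.0], [282.0, 152.0], [314.0, 146.0], [280.0, 151.0]]
1.6 [[314.0, 147.0], [282.0, 152.0], [313.0, 140.0], [279.0, 145.0]]
1.8 [[314.0, 147.0], [282.0, 152.0], [312.0, 134.0], [278.0, 139.0]]
2.0 [[314.0, 147.0], [282.0, 151.0], [311.0, 129.0], [278.0, 134.0]]
```

Emit:
servo_tool([
  {"tx":0.3,"ty":0,"tz":-0.05,"wx":0,"wy":0,"wz":0,"gripper":1},
  {"tx":0.5,"ty":0,"tz":-0.05,"wx":0,"wy":0,"wz":0,"gripper":1},
  {"tx":-0.02,"ty":-0.52,"tz":0,"wx":0,"wy":0,"wz":0,"gripper":1},
  {"tx":-0.02,"ty":-0.52,"tz":0,"wx":0,"wy":0,"wz":0,"gripper":1},
  {"tx":-0.02,"ty":-0.52,"tz":0,"wx":0,"wy":0,"wz":0,"gripper":1},
  {"tx":-0.02,"ty":-0.52,"tz":0,"wx":0,"wy":0,"wz":0,"gripper":1},
  {"tx":-0.02,"ty":-0.52,"tz":0,"wx":0,"wy":0,"wz":0,"gripper":1},
  {"tx":0,"ty":0,"tz":0.4,"wx":0,"wy":0,"wz":0.0228,"gripper":1},
  {"tx":0,"ty":0,"tz":0.4,"wx":0,"wy":0,"wz":0.0228,"gripper":1},
  {"tx":0,"ty":0,"tz":0.5,"wx":0,"wy":0,"wz":0,"gripper":1},
  {"tx":0,"ty":0,"tz":0.3,"wx":0,"wy":0,"wz":0,"gripper":1},
  {"tx":0,"ty":0,"tz":0,"wx":0,"wy":0,"wz":0,"gripper":1},
  {"tx":0,"ty":0,"tz":0,"wx":0,"wy":0,"wz":0,"gripper":1},
])

```text
clock: 21.38
ee_pos: [0.5429, -0.1503, 0.0452]
tool_rot: [-180.0, 0.2, 172.5]
ft_force: [-0.2, -0.7, 0.2]
width: 0.0158
grasp_force: 80.0
```

Emit:
servo_tool([
  {"tx":0,"ty":0,"tz":0.1,"wx":0,"wy":0,"wz":0,"gripper":1},
  {"tx":0,"ty":0,"tz":0.05,"wx":0,"wy":0,"wz":0,"gripper":1},
  {"tx":0,"ty":0,"tz":0.04,"wx":0,"wy":0,"wz":0,"gripper":1},
  {"tx":0,"ty":0,"tz":0,"wx":0,"wy":0,"wz":0,"gripper":1},
  {"tx":0,"ty":0,"tz":0,"wx":0,"wy":0,"wz":0,"gripper":1},
])

```text
clock: 22.0
ee_pos: [0.542, -0.15, 0.0251]
tool_rot: [-180.0, 0.0, 172.5]
ft_force: [-1.6, 0.5, 3.7]
width: 0.0155
grasp_force: 80.4
```

Emit:
servo_tool([
  {"tx":0,"ty":0,"tz":0,"wx":0,"wy":0,"wz":0,"gripper":-1},
  {"tx":0,"ty":0,"tz":0,"wx":0,"wy":0,"wz":0,"gripper":-1},
  {"tx":0,"ty":0,"tz":0,"wx":0,"wy":0,"wz":0,"gripper":-1},
  {"tx":0,"ty":0,"tz":0,"wx":0,"wy":0,"wz":0,"gripper":-1},
  {"tx":0,"ty":0,"tz":-0.3,"wx":0,"wy":0,"wz":0,"gripper":-1},
  {"tx":0,"ty":0,"tz":-0.6,"wx":0,"wy":0,"wz":0,"gripper":-1},
  {"tx":0,"ty":0,"tz":-0.6,"wx":0,"wy":0,"wz":0,"gripper":1},
  {"tx":0,"ty":0,"tz":-0.5,"wx":0,"wy":0,"wz":0,"gripper":1},
  {"tx":0,"ty":0,"tz":0,"wx":0,"wy":0,"wz":-0.0228,"gripper":1},
  {"tx":0,"ty":0,"tz":0,"wx":0,"wy":0,"wz":-0.0228,"gripper":1},
  {"tx":0,"ty":0,"tz":0,"wx":0,"wy":0,"wz":0,"gripper":1},
], grip_force=40)

```text
clock: 23.38
ee_pos: [0.5417, -0.1498, 0.2244]
tool_rot: [-180.0, 0.0, -171.2]
ft_force: [-0.8, -0.2, -0.2]
width: -0.0002
grasp_force: 0.0
```

```bash
python3 - <<'E'
from h import *
np.set_printoptions(precision=4,suppress=True)
s=ctrl.sense();print(s["clock"],s["ee_pos"],s["tool_rot"],s["width"])
u=np.array((.614,.124,.156))
for n in("top","scene"):
    c=ctrl.capture(n)
    for k,z in dict(plunger_top=.085,spatula_tip=.0035,spatula_handle=.01).items():
        for r in ctrl.place_of(k,c)[:4]: print(n,k,round(r["conf"],2),atz(c,r["location"],z))
    h=cv2.cvtColor(c["img"],cv2.COLOR_RGB2HSV);m=cv2.inRange(h,(0,130,40),(5,255,255))|cv2.inRange(h,(174,130,40),(180,255,255))
    k,l,st,ce=cv2.connectedComponentsWithStats(m)
    for i in range(1,k):
        if st[i,4]>15: print(n,"red",st[i],atz(c,ce[i],.085))
rows([.614,.124,.22],188.9,5,s)
E
```

```text
23.375 [ 0.5417 -0.1498  0.2244] [-179.9953    0.0051 -171.2088] -0.00020397544714010948
top plunger_top 0.54 [0.611  0.1247 0.085 ]
top spatula_tip 0.65 [0.318  0.1391 0.0035]
top spatula_tip 0.58 [0.5351 0.5655 0.0035]
top spatula_tip 0.48 [ 0.6658 -0.1641  0.0035]
top spatula_tip 0.46 [0.1937 0.4415 0.0035]
top spatula_handle 0.63 [0.5612 0.4443 0.01  ]
top spatula_handle 0.55 [0.4076 0.2448 0.01  ]
top spatula_handle 0.49 [0.201  0.3293 0.01  ]
top spatula_handle 0.17 [ 0.6602 -0.1672  0.01  ]
top red [297 161   8   8  58] [0.6145 0.1233 0.085 ]
top red [433 226   5   4  18] [ 0.399  -0.3467  0.085 ]
top red [427 244   6   5  21] [ 0.3346 -0.3269  0.085 ]
scene plunger_top 0.49 [0.6263 0.1211 0.085 ]
scene spatula_tip 0.95 [0.536  0.5649 0.0035]
scene spatula_tip 0.83 [ 0.6676 -0.1685  0.0035]
scene spatula_tip 0.81 [0.3092 0.1374 0.0035]
scene spatula_tip 0.56 [0.1996 0.4389 0.0035]
scene spatula_handle 0.89 [0.3931 0.2425 0.01  ]
scene spatula_handle 0.74 [0.2015 0.3159 0.01  ]
scene spatula_handle 0.68 [ 0.5348 -0.1471  0.01  ]
scene spatula_handle 0.58 [0.5546 0.4362 0.01  ]
scene red [204 142   6   6  22] [ 0.3496 -0.3223  0.085 ]
scene red [190 155   6   6  32] [ 0.4118 -0.3426  0.085 ]
scene red [339 230  13   6  60] [0.6106 0.1229 0.085 ]
{'tx': -0.227, 'ty': 0.519, 'tz': 0.009, 'wz': -0.0001}
{'tx': -0.227, 'ty': 0.519, 'tz': 0.009, 'wz': -0.0001}
{'tx': -0.227, 'ty': 0.519, 'tz': 0.009, 'wz': -0.0001}
{'tx': -0.227, 'ty': 0.519, 'tz': 0.009, 'wz': -0.0001}
{'tx': -0.227, 'ty': 0.519, 'tz': 0.009, 'wz': -0.0001}
```

Emit:
servo_tool([
  {"tx":-0.19,"ty":0.43,"tz":0,"wx":0,"wy":0,"wz":0,"gripper":1},
  {"tx":-0.19,"ty":0.43,"tz":0,"wx":0,"wy":0,"wz":0,"gripper":1},
  {"tx":-0.19,"ty":0.43,"tz":0,"wx":0,"wy":0,"wz":0,"gripper":1},
  {"tx":-0.19,"ty":0.43,"tz":0,"wx":0,"wy":0,"wz":0,"gripper":1},
  {"tx":-0.19,"ty":0.43,"tz":0,"wx":0,"wy":0,"wz":0,"gripper":1},
  {"tx":-0.19,"ty":0.43,"tz":0,"wx":0,"wy":0,"wz":0,"gripper":1},
  {"tx":0,"ty":0,"tz":0,"wx":0,"wy":0,"wz":0,"gripper":1},
  {"tx":0,"ty":0,"tz":0.4,"wx":0,"wy":0,"wz":0,"gripper":1},
  {"tx":0,"ty":0,"tz":0.4,"wx":0,"wy":0,"wz":0,"gripper":1},
  {"tx":0,"ty":0,"tz":0.3,"wx":0,"wy":0,"wz":0,"gripper":1},
  {"tx":0,"ty":0,"tz":0.1,"wx":0,"wy":0,"wz":0,"gripper":1},
  {"tx":0,"ty":0,"tz":0.1,"wx":0,"wy":0,"wz":0,"gripper":1},
  {"tx":0,"ty":0,"tz":0,"wx":0,"wy":0,"wz":0,"gripper":1},
  {"tx":0,"ty":0,"tz":0,"wx":0,"wy":0,"wz":0,"gripper":1},
])

```text
clock: 25.52
ee_pos: [0.6152, 0.122, 0.0971]
tool_rot: [-179.9, 0.1, -171.1]
ft_force: [-4.3, -2.3, 5.2]
width: 0.0001
grasp_force: 2.7
```

Emit:
servo_tool([
  {"tx":0,"ty":0,"tz":0.05,"wx":0,"wy":0,"wz":0,"gripper":1},
  {"tx":0,"ty":0,"tz":0.04,"wx":0,"wy":0,"wz":0,"gripper":1},
  {"tx":0,"ty":0,"tz":0.03,"wx":0,"wy":0,"wz":0,"gripper":1},
  {"tx":0,"ty":0,"tz":0,"wx":0,"wy":0,"wz":0,"gripper":1},
  {"tx":0,"ty":0,"tz":0,"wx":0,"wy":0,"wz":0,"gripper":1},
  {"tx":0,"ty":0,"tz":0,"wx":0,"wy":0,"wz":0,"gripper":1},
])

```text
clock: 26.28
ee_pos: [0.6158, 0.1222, 0.0887]
tool_rot: [-179.9, 0.3, -171.1]
ft_force: [-7.3, -2.7, 15.6]
width: 0.0001
grasp_force: 7.9
```

Emit:
servo_tool([
  {"tx":0,"ty":0,"tz":0.02,"wx":0,"wy":0,"wz":0,"gripper":1},
  {"tx":0,"ty":0,"tz":0,"wx":0,"wy":0,"wz":0,"gripper":1},
  {"tx":0,"ty":0,"tz":0,"wx":0,"wy":0,"wz":0,"gripper":1},
])

```text
clock: 26.65
ee_pos: [0.6158, 0.1222, 0.0886]
tool_rot: [-179.9, 0.3, -171.1]
ft_force: [-12.0, -3.5, 22.3]
width: 0.0001
grasp_force: 11.2
```

Emit:
servo_tool([
  {"tx":0,"ty":0,"tz":-0.1,"wx":0,"wy":0,"wz":0,"gripper":1},
  {"tx":0,"ty":0,"tz":-0.3,"wx":0,"wy":0,"wz":0,"gripper":1},
  {"tx":0,"ty":0,"tz":-0.5,"wx":0,"wy":0,"wz":0,"gripper":1},
  {"tx":0,"ty":0,"tz":-0.6,"wx":0,"wy":0,"wz":0,"gripper":1},
  {"tx":0.5,"ty":0,"tz":-0.2,"wx":0,"wy":0,"wz":0,"gripper":1},
  {"tx":0.5,"ty":0,"tz":0,"wx":0,"wy":0,"wz":0,"gripper":1},
  {"tx":0.5,"ty":0,"tz":0,"wx":0,"wy":0,"wz":0,"gripper":1},
  {"tx":0,"ty":0,"tz":0,"wx":0,"wy":0,"wz":0,"gripper":1},
  {"tx":0,"ty":0,"tz":0,"wx":0,"wy":0,"wz":0,"gripper":1},
])

```text
clock: 27.78
ee_pos: [0.4674, 0.0995, 0.2519]
tool_rot: [-180.0, 0.2, -171.1]
ft_force: [0.2, -0.8, 0.3]
width: 0.0002
grasp_force: 0.0
```

```bash
python3 - <<'E'
from h import *
c=ctrl.capture("scene")
cv2.imwrite("pics/s10.png",cv2.resize(c["img"][130:330,100:460],(800,444),interpolation=cv2.INTER_CUBIC)[:,:,::-1])
E
```

```text
(no output)
```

View pics/s10.png

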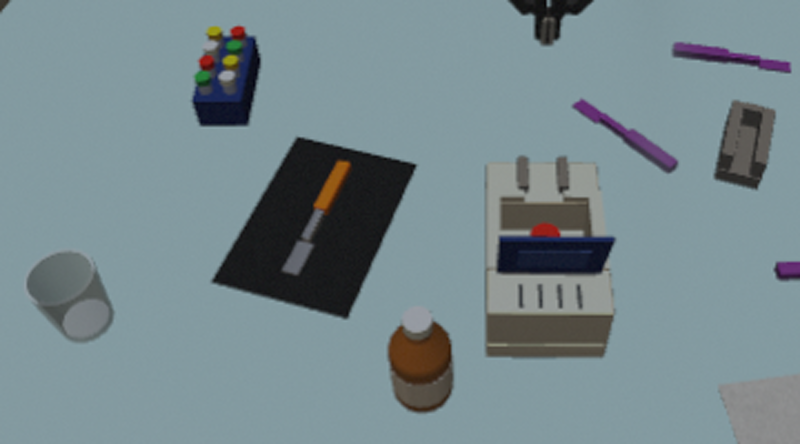

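The picture shows the cover leaning back (crop (555,255)), the plunger up (545,230), the spatula flat on the mat (tip (297,260)) and the rest of the bench untouched. I'm handing the job in.

```bash
python3 -c "
from plant import ctrl
print(ctrl.close_job())"
```

```text
the job is handed in; nothing more can be done
None
```

The job is handed in, with no verdict returned: by the last picture the cover stands open past upright (about 1.85 rad), the plunger was pressed to its stop and is up again, the spatula lies flat and released on the mat, and the bottle, beaker and tube rack look untouched.

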